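# Hold a gear housing closed on its dowels

### The job

Fit the lower half of the split gear housing (the one with the two dowels standing on top) fully down onto the two pegs of the wooden assembly base, then lower the upper half onto the dowels of the lower half. Push the upper half down against the sprung disc until the two halves meet flush all round, and finish while still holding them pressed together: do not let go at the end. Leave the tin, the jar and the wrench where they are.

Things in the scene. Friction and masses are not known exactly. Their poses are not given: they have to be found in the camera images.
- base: Dark wooden assembly base, 170 x 120 x 18 mm (x, y, z), screwed to the bench, cannot move. Origin: centre of its underside, on the bench; x along its long side, z up. Two steel pegs stand on its top face at x = -50 and +50 mm, y = 0: 12 mm thick, 16 mm high, the top 8 mm tapering to 5 mm. The lower half goes on them with its long side along the base's, either way round.
- lower_half: Lower housing half, loose, about 0.35 kg: aluminium block 130 x 52 x 30 mm (x, y, z), upright on the bench, left or right of the base. Origin: centre of its underside; x along its long side, z up. Holes in its underside at x = -50 and +50 mm, y = 0, 14 mm wide, 18 mm deep, take the pegs; fully on, its underside lies on the base's top. Same when turned half round. Grasp across the 52 mm width.
- lower_top (a point): Centre of the lower half's top (mating) face, 30 mm above its origin. Two fixed steel dowels stand on this face 50 mm either side along x: 12 mm thick, 18 mm high, the top 8 mm tapering to 5 mm. Here in the middle a steel disc 28 mm across stands 6 mm proud on a spring: it starts to give way at 5 N and is flush at 9 N.
- upper_half: Upper housing half, loose, about 0.28 kg, aluminium, mating face down on the bench on the other side of the base. Origin: centre of the mating face (underside); x along its long side, z up. Flange 130 x 52 x 14 mm (x, y, z), 14 mm holes right through at x = -50 and +50 mm, y = 0. Same when turned half round. Loose on the dowels it rides on the disc, 6 mm open; pushed down by 7 N or more it closes.
- upper_block (a point): Top centre of the upper half's block, 46 mm above its origin (1.5 mm ribs on it). The block stands on the middle of the flange, 64 mm long (x), 38 mm wide (y), 14 to 46 mm above the origin: grasp it across the 38 mm, or push on it.
- tin: A closed round tin, 66 mm across, 90 mm high, beyond the base on the right; bystander. Origin: centre of its underside.
- jar: A closed glass jar, 56 mm across, 80 mm high, beyond the base on the left; bystander. Origin: centre of its underside.
- wrench: A steel wrench 170 mm long lying flat beyond the base; bystander. Origin: middle of its underside, x along its length.

How it is judged:
On the way, in this order (a step that is already met when the one before it is completed fails the run):
1. the lower half is fully down on the base's pegs, the upper half not yet on it (horizontal distance between lower_half and base below 0.004 m and z of lower_half in the frame of base between 0.014 and 0.0198 m and angle between the x axis of lower_half and the x axis of base, either way round below 0.07 rad and angle between the z axis of lower_half and the z axis of base, either way round below 0.035 rad and angle between lower_half's own z axis and vertical below 0.1 rad and distance between upper_half and lower_half above 0.06 m), for 0.2 s.
2. the upper half has started down the dowels of the seated lower half (horizontal distance between lower_half and base below 0.004 m and z of lower_half in the frame of base between 0.014 and 0.0198 m and angle between the x axis of lower_half and the x axis of base, either way round below 0.07 rad and angle between the z axis of lower_half and the z axis of base, either way round below 0.035 rad and angle between lower_half's own z axis and vertical below 0.1 rad and horizontal distance between upper_half and lower_half below 0.004 m and angle between the x axis of upper_half and the x axis of lower_half, either way round below 0.07 rad and angle between upper_half's own z axis and vertical below 0.2 rad and z of upper_half in the frame of lower_half below 0.042 m), for 0.05 s.
At the end, for the whole second after the job is handed in: Lower half fully on the pegs (1.8 mm in height, 4 mm sideways, 4 degrees) and upper half on its dowels (4 mm, 4 degrees), at rest, the robot touching the upper half and keeping the gap between the halves under 1.8 mm with more than 5 N between them, through the last second (horizontal distance between lower_half and base below 0.004 m and z of lower_half in the frame of base between 0.014 and 0.0198 m and angle between the x axis of lower_half and the x axis of base, either way round below 0.07 rad and angle between the z axis of lower_half and the z axis of base, either way round below 0.035 rad and angle between lower_half's own z axis and vertical below 0.1 rad and horizontal distance between upper_half and lower_half below 0.004 m and angle between the x axis of upper_half and the x axis of lower_half, either way round below 0.07 rad and angle between upper_half's own z axis and vertical below 0.2 rad and z of upper_half in the frame of lower_half between 0.026 and 0.0318 m and angle between the z axis of upper_half and the z axis of lower_half, either way round below 0.035 rad and contact force between upper_half and lower_half above 5 N and linear speed of upper_half below 0.02 m/s and (contact force between upper_half and the fingers above 2 N or contact force between upper_half and the arm above 2 N)); the arm keeps its last pose, push and grip.
It fails at once if the tin, the jar or the wrench is moved more than 30 mm (distance of any of tin, jar, wrench from where it was at the start of the episode above 0.03 m).
It also fails if it takes over 48 s, if anything falls off the work surface, if the arm or the gripper's body presses on something with over 40 N, if the wrist force passes 120 N, or if a joint passes its speed limit or range.

### The arm

A 6-joint arm with a two-finger parallel gripper is mounted at the origin on the work surface. World frame = base frame: x ahead of the robot, y to its left, z up, the work surface at z = 0. Lengths are in m, angles in rad, forces in N, time in s.
With the tool pointing down it reaches from about 0.4 to 0.825 m from the base axis. Payload 7 kg.
Tool frame: the origin (TCP) lies midway between the tips of the shut fingers; the grasp point (between the pads) lies 19 mm behind it (grip_point_offset is the distance from the TCP to the grasp point, in m); z points along the fingers, y is the line along which they close (so a half turn about z gives the same grasp; the last joint's range is limited). The gripper opens to 88 mm and grips with 3 to 60 N. Pads are 19 mm wide; open, the fingers measure 130 mm over their backs; the gripper's body (78 mm by 193 mm) begins 47 mm behind the grasp point.
Start: joints at [1.611, 0.359, 0.012, 0, -1.224, -0.288], TCP at [0.166, 0.654, 0.227] pointing down, gripper open.
Joint ranges: [-3.07, 3.07], [-1.43, 2.12], [-1.02, 1.25], [-3.03, 1.67], [-3.05, -0], [-3.03, 3.03]. Speed limits (rad/s): [2.39, 2.39, 3.01, 3.14, 3.14, 3.14].

### API

Orientations are given as [roll, pitch, yaw] about the fixed x, y, z axes, in that order (R = Rz(yaw) Ry(pitch) Rx(roll)).
In Python, from station import get_state, grab_frame, camera_params, job_done, grip_point_offset gives the robot as it stands.
- The arm moves only by the shell command python3 -m creep 'ROWS' [FORCE]. ROWS is JSON, a list that holds one entry, the list of rows, each a list of 7 numbers: the finger opening in cm, from 0 to 8.76, then the shift along the tool's x, y, z in cm, then the turn, a rotation vector about the tool's x, y, z in rad. In form: [[[fingers, tx, ty, tz, wx, wy, wz], ...]]. A call has 1 to 20 rows; each row is the pose to reach, as a shift and turn from the pose commanded when the call began, along the tool's axes at that moment; what a row does not reach only later rows make up. A row lasts 1/8 s, in which the tool goes at most 62.5 mm and 10.7 degrees, less where a joint would pass 70% of its speed; a pose out of reach is approached as far as the arm can. A call with a gripper value outside its range is refused whole. The fingers move at their own pace and stop on an object; FORCE is the grip in N (left out, the last holds). Time passes only in rows, so rows that repeat a pose let the fingers close. It gives the time, the measured TCP pose, the force, the opening and the grip force at its end, in the units of the state.
- get_state(): the state, without advancing time (a new reading comes with each control period).
- grab_frame(name): name is "scene" or "top"; returns the picture (384x512x3 uint8, blue, green, red); there is no depth.
- camera_params(name): a dict with "vertical_fov" (degrees; the focal length in pixels is half the picture's height over the tangent of half this angle, whatever the lens; pixels are square), "cx", "cy" (the principal point, pixels), "view" (4x4, takes a point from world to camera coordinates). Camera axes: x right, y down, z forward; pixel columns grow to the right and rows downward; lengths in m; the calibration is good to about 2 mm. A picture is of the moment at which its call begins. camera_params takes no time and is no camera call.
- job_done(): hands the job in; it is judged then, once.
The state is a dict: "t": time; "q": joint angles; "qd": joint speeds; "joint_efforts": joint torques, N m; "eef_pos": TCP position; "ee_rot": TCP orientation; "force": force on the tool from outside, world axes, zero at the start; "moment": the same for the moment, N m; "width": finger opening in m; "gripper_force": force on a finger pad.
Only numpy, scipy, OpenCV 4.12 (cv2) and the standard library are available. Lean on these libraries where they do the work, as an engineer would, in place of code of your own. Each camera call takes 0.05 s, during which the arm holds its last target. There are 200 camera calls.

## Working session

There is one attempt and no reset: what is moved stays moved. The work goes in short steps, Python scripts to look and compute and a shell command to move; the robot and the scene stay as the last step left them, time stands still between calls to the robot, and variables do not carry over. Pictures are saved under pics/ and viewed, at most 10 in all, crops included, and the job is handed in when it is done.

```bash
ls; mkdir -p pics
python3 - <<'E'
from station import *
import cv2
for n in("scene","top"):
    cv2.imwrite(f"pics/{n}0.png",grab_frame(n)); p=camera_params(n); print(n,p)
s=get_state();print(s, grip_point_offset)
E
```

```text
pics
scene {'vertical_fov': 42.20309946001426, 'cx': 257.11875093381707, 'cy': 192.63101767357324, 'view': array([[-0.31645466,  0.94850854,  0.01371102,  0.20649749],
       [ 0.81583802,  0.2795092 , -0.50624394, -0.484657  ],
       [-0.48400906, -0.14901728, -0.86228132,  1.65801034],
       [ 0.        ,  0.        ,  0.        ,  1.        ]])}
top {'vertical_fov': 47.85625573336629, 'cx': 264.5796031572297, 'cy': 196.03556305752713, 'view': array([[ 0.02050842, -0.99950062,  0.02404006, -0.02748264],
       [-0.98579986, -0.02422398, -0.1661681 ,  0.62069394],
       [ 0.16666746, -0.02029084, -0.98580436,  1.10168893],
       [ 0.        ,  0.        ,  0.        ,  1.        ]])}
{'t': 0.1, 'q': array([ 1.61108125e+00,  3.59313035e-01,  1.11422051e-02, -2.84750818e-04,
       -1.22409741e+00, -2.88089770e-01]), 'qd': array([-0.0011711 , -0.00146546,  0.00353559,  0.00192408, -0.00061716,
       -0.0008392 ]), 'joint_efforts': array([-8.46014300e-04, -5.84161699e+01,  2.93753546e+01,  7.01555237e+00,
        1.01990972e-02, -4.98977806e-05]), 'eef_pos': array([0.16549601, 0.65394527, 0.2257185 ]), 'ee_rot': array([ 3.14010534e+00, -1.61570576e-04, -2.47901676e-01]), 'force': array([-0.32047711, -0.41913762,  0.01916649]), 'moment': array([-0.04806577, -0.04610287,  0.01251993]), 'gripper_force': 0.0, 'width': 0.08746805732490087} 0.0188
```

View pics/top0.png

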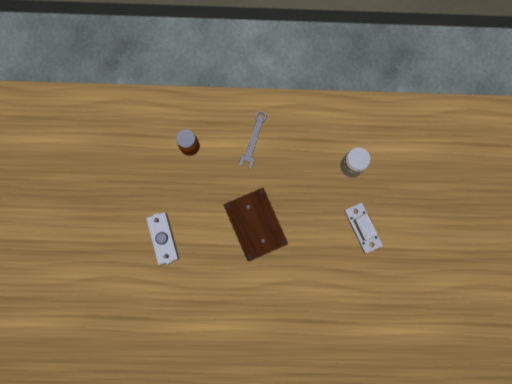

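View pics/scene0.png

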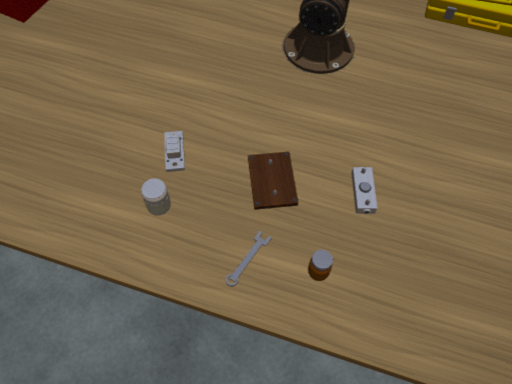

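The top view shows the lower half (dowels and disc) at about (162,239), the base at (256,224) with its pegs near (248,207) and (263,241), and the upper half at (364,228). The scene view shows the lower half at (365,189), the base at (272,180) and the upper half at (174,151). I'll enlarge these next.

Run:
```python
import cv2,numpy as np
t=cv2.imread("pics/top0.png");s=cv2.imread("pics/scene0.png")
rows=[]
for im,cs in((t,[(162,239),(256,224),(364,228)]),(s,[(365,190),(272,180),(174,151)])):
    r=[]
    for c in cs:
        x0,y0=c[0]-38,c[1]-38
        k=cv2.resize(im[y0:y0+76,x0:x0+76],(266,266),interpolation=cv2.INTER_CUBIC)
        for g in range(0,76,10):
            p=int((g+.5)*3.5); cv2.putText(k,str(x0+g),(p-8,8),0,.28,(0,255,255)); cv2.putText(k,str(y0+g),(0,p+3),0,.28,(0,255,255))
        r.append(k)
    rows.append(np.hstack(r))
cv2.imwrite("pics/crops.png",np.vstack(rows))
```

```text
(no output)
```

View pics/crops.png

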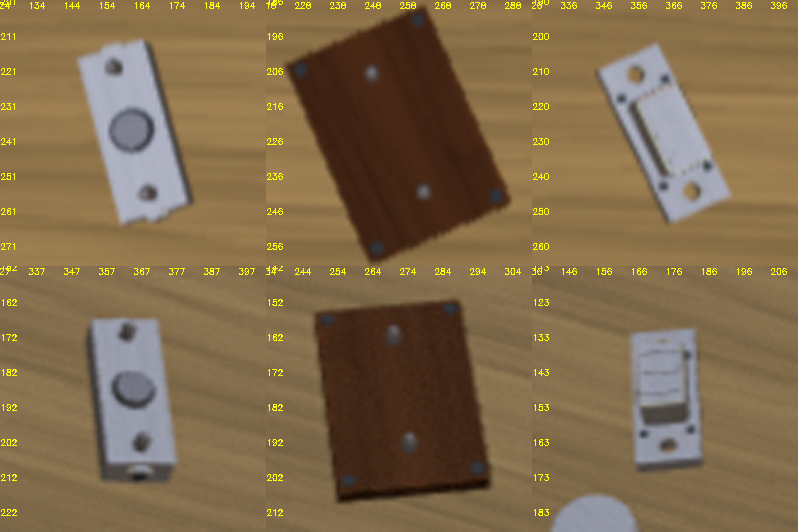

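```bash
cat > h.py <<'E'
import numpy as np
from scipy.optimize import least_squares
from station import camera_params
def proj(n,P):
    c=camera_params(n);f=192/np.tan(np.radians(c["vertical_fov"])/2)
    q=np.asarray(P)@c["view"][:3,:3].T+c["view"][:3,3]
    return np.c_[c["cx"]+f*q[:,0]/q[:,2],c["cy"]+f*q[:,1]/q[:,2]]
def model(p,L):
    L=np.asarray(L,float)/1000;c,s=np.cos(p[2]),np.sin(p[2])
    return np.c_[p[0]+c*L[:,0]-s*L[:,1],p[1]+s*L[:,0]+c*L[:,1],L[:,2]]
def fit(obs,p0):
    "obs: {cam:(local mm pts, pixels)}"
    g=lambda p:np.concatenate([(proj(n,model(p,L))-np.asarray(X)).ravel() for n,(L,X) in obs.items()])
    r=least_squares(g,p0,loss='soft_l1'); return r.x,{n:(proj(n,model(r.x,L))-np.asarray(X)).round(1).tolist() for n,(L,X) in obs.items()}
E
python3 - <<'E'
from h import *
cr=lambda x0,y0,P:[(x0+(a+.5)/3.5-.5,y0+(b+.5)/3.5-.5) for a,b in P]
def box(a,b,z): return [(a,b,z),(a,-b,z),(-a,-b,z),(-a,b,z)] # topview: far-left, far-right, near-right, near-left
def boxs(a,b,z): return [(-a,-b,z),(-a,b,z),(a,b,z),(a,-b,z)] # scene: upleft..., 
lo={"top":([(0,0,36),(50,0,46),(-50,0,46),(65,26,30),(65,-26,30),(-65,26,30)],cr(124,201,[(131,130),(113,67),(148,193),(78,58),(148,40),(120,223)])),
"scene":([(0,0,36),(-50,0,46),(50,0,46)]+boxs(65,26,30),cr(327,152,[(134,122),(127,64),(141,175),(93,53),(158,53),(176,197),(105,196)]))}
ba={"top":([(50,0,34),(-50,0,34)]+box(85,60,18),cr(218,186,[(105,73),(158,191),(21,66),(153,7),(244,200),(109,262)])),
"scene":([(-50,0,34),(50,0,34)]+boxs(85,60,18),cr(234,142,[(127,62),(143,170),(49,47),(193,35),(223,211),(71,224)]))}
up={"top":([(50,0,14),(-50,0,14)]+box(65,26,14),cr(326,190,[(104,74),(160,191),(65,70),(125,43),(199,196),(138,222)])),
"scene":([(50,0,14)]+boxs(65,26,14),cr(136,113,[(136,179),(99,68),(163,63),(170,196),(106,202)]))}
for nm,o,p in(("lower",lo,(.5,.2,.3)),("base",ba,(.5,0,.4)),("upper",up,(.5,-.2,.4))):
    for k in(["top"],["scene"],["top","scene"]):
        x,r=fit({n:o[n] for n in k},p); print(nm,k,x.round(4))
    print(r)
E
```

```text
lower ['top'] [0.5051 0.257  0.3056]
lower ['scene'] [0.5069 0.2574 0.3056]
lower ['top', 'scene'] [0.5057 0.2572 0.3063]
{'top': [[0.3, -0.2], [-0.0, -0.7], [-0.7, -0.0], [0.4, -0.1], [-0.6, -0.3], [0.3, -0.1]], 'scene': [[-0.1, -0.7], [0.9, -1.6], [0.4, -1.6], [-0.4, -0.1], [-0.2, 0.3], [-0.4, 0.3], [0.2, 0.2]]}
base ['top'] [0.5502 0.0098 0.4536]
base ['scene'] [0.5514 0.0091 0.4309]
base ['top', 'scene'] [0.5508 0.0093 0.4412]
{'top': [[0.2, -0.5], [0.2, -0.3], [-1.0, -0.5], [1.4, -1.1], [1.1, 0.4], [-1.1, 1.0]], 'scene': [[-0.0, -0.0], [0.3, -0.2], [-0.5, -0.8], [0.1, -1.2], [1.1, 0.1], [0.1, 0.8]]}
upper ['top'] [ 0.5472 -0.2863  0.4382]
upper ['scene'] [ 0.5504 -0.2847  0.4458]
upper ['top', 'scene'] [ 0.5481 -0.2859  0.4421]
{'top': [[-0.3, -0.3], [-0.2, -0.4], [0.1, -0.2], [-0.2, -0.1], [-0.3, -0.7], [0.1, -0.2]], 'scene': [[0.1, -0.2], [0.3, -0.3], [-0.1, -0.4], [-0.1, -1.5], [-0.5, -1.5]]}
```

```bash
cat >> h.py <<'E'
from scipy.spatial.transform import Rotation as Ro
from station import get_state
def to(x,y,z,yaw):
    s=get_state();R=Ro.from_euler('xyz',s["ee_rot"]);T=Ro.from_euler('xyz',[np.pi,0,yaw])
    print("shift cm",(R.inv().apply(np.array([x,y,z])-s["eef_pos"])*100).round(2),"rotvec",(R.inv()*T).as_rotvec().round(4))
def st():
    s=get_state();print(round(s["t"],2),s["eef_pos"].round(4),s["ee_rot"].round(4),"F",s["force"].round(1),"M",s["moment"].round(2),"w",round(s["width"],4),"g",round(s["gripper_force"],1),"q",s["q"].round(2))
E
python3 -c "
from h import *
st();to(.5055,.2572,.12,.306)"
```

```text
0.1 [0.1655 0.6539 0.2257] [ 3.1401e+00 -2.0000e-04 -2.4790e-01] F [-0.3 -0.4  0. ] M [-0.05 -0.05  0.01] w 0.0875 g 0.0 q [ 1.61  0.36  0.01 -0.   -1.22 -0.29]
shift cm [42.69 30.1  10.62] rotvec [ 1.500e-03  3.000e-04 -5.539e-01]
```

```bash
python3 -m creep '[[[8.7,4.3,3,1,0,0,-0.05],[8.7,8.5,6,2,0,0,-0.11],[8.7,12.8,9,3,0,0,-0.17],[8.7,17,12,4.2,0,0,-0.22],[8.7,21.3,15,5.3,0,0,-0.28],[8.7,25.6,18,6.4,0,0,-0.33],[8.7,29.9,21,7.4,0,0,-0.39],[8.7,34.2,24.1,8.5,0,0,-0.45],[8.7,38.4,27.1,9.6,0,0,-0.5],[8.7,41.5,29.2,10.3,0,0,-0.54],[8.7,42.7,30.1,10.6,0,0,-0.554],[8.7,42.7,30.1,10.6,0,0,-0.554],[8.7,42.7,30.1,10.6,0,0,-0.554]]]'
python3 - <<'E'
from h import *
st();to(.5055,.2572,.006,.306)
from station import grab_frame
import cv2
f=grab_frame("top")[160:310,90:290];cv2.imwrite("pics/a.png",cv2.resize(f,None,fx=3.5,fy=3.5,interpolation=cv2.INTER_CUBIC))
E
```

```text
t: 1.72
eef_pos: [0.5055, 0.2581, 0.1205]
ee_rot: [3.142, 0.0, 0.306]
force: [-0.4, 0.0, -1.0]
width: 0.0869
gripper_force: 0.0
1.73 [0.5055 0.2581 0.1205] [3.1416e+00 1.0000e-04 3.0600e-01] F [-0.4  0.  -1. ] M [-0.04 -0.04  0.03] w 0.0869 g 0.0 q [ 0.82  0.28 -0.37 -0.   -0.93  1.06]
shift cm [-0.02  0.08 11.45] rotvec [ 0.      0.0001 -0.    ]
```

View pics/a.png

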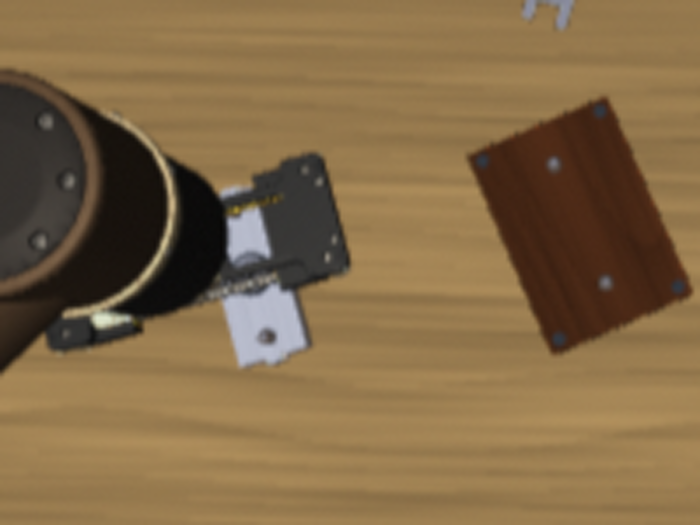

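The gripper is over the lower half and lines up with it; the near dowel shows at crop pixel (267,337). I'll descend and grasp.

```bash
python3 -m creep '[[[8.7,0,0.1,3,0,0,0],[8.7,0,0.1,6,0,0,0],[8.7,0,0.1,8.5,0,0,0],[8.7,0,0.1,10,0,0,0],[8.7,0,0.1,11.2,0,0,0],[8.7,0,0.1,11.5,0,0,0],[8.7,0,0.1,11.5,0,0,0],[3,0,0.1,11.5,0,0,0],[3,0,0.1,11.5,0,0,0],[3,0,0.1,11.5,0,0,0],[3,0,0.1,11.5,0,0,0],[3,0,0.1,11.5,0,0,0]]]' 40; python3 -c "
from h import *
st()"
```

```text
t: 3.28
eef_pos: [0.5062, 0.2572, 0.0058]
ee_rot: [-3.141, -0.001, 0.306]
force: [-0.5, 1.6, 1.8]
width: 0.0518
gripper_force: 40.0
3.27 [0.5062 0.2572 0.0058] [-3.1413e+00 -6.0000e-04  3.0630e-01] F [-0.5  1.6  1.8] M [ 0.49  0.19 -0.01] w 0.0518 g 40.0 q [ 0.81  0.42 -0.48  0.   -0.67  1.06]
```

```bash
python3 -m creep '[[[3,0,0,-1,0,0,0],[3,0,0,-3,0,0,0],[3,0,0,-6,0,0,0],[3,0,0,-8.5,0,0,0],[3,0,0,-9,0,0,0],[3,0,0,-9,0,0,0]]]'; python3 -c "
from h import *
st();to(.5505,.0095,.09,.445)"
```

```text
t: 4.03
eef_pos: [0.5056, 0.2565, 0.0952]
ee_rot: [-3.141, 0.001, 0.306]
force: [0.0, -0.4, -4.7]
width: 0.052
gripper_force: 40.0
4.03 [0.5056 0.2565 0.0952] [-3.1415e+00  6.0000e-04  3.0580e-01] F [ 0.  -0.4 -4.7] M [-0.06  0.05  0.01] w 0.052 g 40.0 q [ 0.81  0.3  -0.4  -0.   -0.87  1.06]
shift cm [-3.15 24.91  0.52] rotvec [-1.000e-04  6.000e-04 -1.392e-01]
```

```bash
python3 -m creep '[[[3,-0.3,2.5,0.1,0,0,-0.01],[3,-0.7,6,0.1,0,0,-0.03],[3,-1.3,10,0.2,0,0,-0.06],[3,-1.8,14,0.3,0,0,-0.08],[3,-2.3,18,0.4,0,0,-0.1],[3,-2.7,21.5,0.5,0,0,-0.12],[3,-3,24,0.5,0,0,-0.135],[3,-3.1,24.9,0.5,0,0,-0.139],[3,-3.1,24.9,0.5,0,0,-0.139],[3,-3.1,24.9,0.5,0,0,-0.139]]]'
python3 - <<'E'
from h import *
st();to(.5505,.0095,.09,.445)
from station import grab_frame
import cv2
a=grab_frame("top")[154:304,190:340];b=grab_frame("scene")[105:255,200:350]
z=lambda f:cv2.resize(f,(400,400),interpolation=cv2.INTER_CUBIC)
cv2.imwrite("pics/b.png",np.hstack([z(a),z(b)]))
p=(.5505,.0095,.445)
L=[(50,0,34),(-50,0,34)]
for n,o in(("top",(190,154)),("scene",(200,105))): print(n,"dowel tops if held at",((proj(n,model(p,[(50,0,131),(-50,0,131),(0,0,119)]))-o+.5)*400/150).round(0).tolist())
E
```

```text
t: 5.28
eef_pos: [0.5513, 0.0107, 0.0902]
ee_rot: [-3.141, 0.001, 0.445]
force: [-0.6, -0.3, -3.5]
width: 0.052
gripper_force: 40.0
5.28 [0.5513 0.0107 0.0902] [-3.1414e+00  6.0000e-04  4.4550e-01] F [-0.6 -0.3 -3.5] M [-0.07 -0.03 -0.01] w 0.052 g 40.0 q [ 0.37  0.29 -0.44 -0.   -0.85  1.64]
shift cm [-0.12  0.08  0.02] rotvec [-0.0002  0.0006  0.0005]
top dowel tops if held at [[154.0, 125.0], [198.0, 224.0], [176.0, 176.0]]
scene dowel tops if held at [[206.0, 175.0], [191.0, 90.0], [198.0, 139.0]]
```

View pics/b.png

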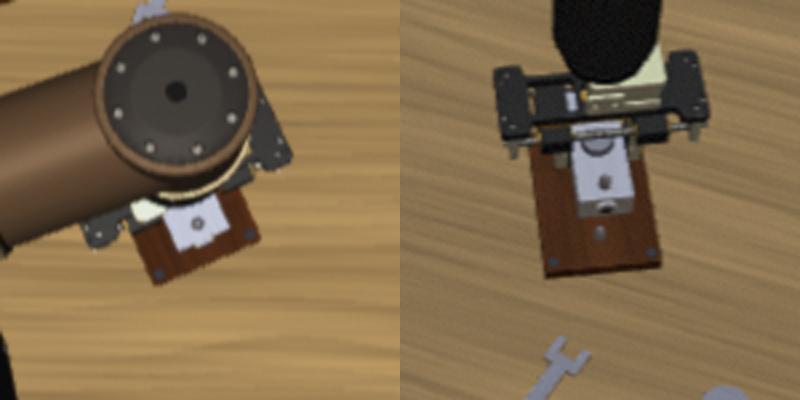

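```bash
python3 -m creep '[[[3,-0.1,0.1,1,0,0,0],[3,-0.1,0.1,2.5,0,0,0],[3,-0.1,0.1,4,0,0,0],[3,-0.1,0.1,4.6,0,0,0],[3,-0.1,0.1,4.9,0,0,0],[3,-0.1,0.1,5.2,0,0,0],[3,-0.1,0.1,5.4,0,0,0],[3,-0.1,0.1,5.4,0,0,0]]]'; python3 -c "
from h import *
st();to(.5505,.0095,.024,.445)"
```

```text
t: 6.38
eef_pos: [0.5511, 0.0088, 0.0367]
ee_rot: [3.142, -0.0, 0.445]
force: [1.1, -1.0, -3.4]
width: 0.0521
gripper_force: 40.0
6.38 [0.5511 0.0088 0.0367] [ 3.1416e+00 -2.0000e-04  4.4510e-01] F [ 1.1 -1.  -3.4] M [-0.06 -0.05  0.02] w 0.0521 g 40.0 q [ 0.37  0.36 -0.49  0.   -0.72  1.64]
shift cm [-0.02 -0.09  1.27] rotvec [ 0.     -0.0002  0.0001]
```

```bash
python3 -m creep '[[[3,0,0,0.2,0,0,0],[3,0,0,0.4,0,0,0],[3,0,0,0.6,0,0,0],[3,0,0,0.8,0,0,0],[3,0,0,0.8,0,0,0]]]'; python3 -c "
from h import *
st()"
```

```text
t: 7.0
eef_pos: [0.5514, 0.01, 0.0286]
ee_rot: [-3.141, -0.002, 0.445]
force: [-1.9, 8.4, -2.5]
width: 0.0519
gripper_force: 40.0
7.0 [0.5514 0.01   0.0286] [-3.1406e+00 -1.7000e-03  4.4450e-01] F [-1.9  8.4 -2.5] M [ 2.84  0.56 -0.38] w 0.0519 g 40.0 q [ 0.37  0.37 -0.5  -0.   -0.7   1.64]
```

```bash
python3 -m creep '[[[3,0,-0.1,0,0,0,0],[3,0,-0.1,0.15,0,0,0],[3,0,-0.1,0.3,0,0,0],[3,0,-0.1,0.45,0,0,0],[3,0,-0.1,0.5,0,0,0],[3,0,-0.1,0.5,0,0,0]]]'; python3 -c "
from h import *
st()"
```

```text
t: 7.75
eef_pos: [0.551, 0.0102, 0.024]
ee_rot: [-3.141, -0.001, 0.445]
force: [-3.3, 5.3, 2.2]
width: 0.0517
gripper_force: 40.0
7.75 [0.551  0.0102 0.024 ] [-3.1414e+00 -1.3000e-03  4.4500e-01] F [-3.3  5.3  2.2] M [ 2.16  0.67 -0.35] w 0.0517 g 40.0 q [ 0.37  0.37 -0.5  -0.   -0.69  1.64]
```

```bash
python3 -m creep '[[[3,-0.02,-0.05,0.1,0,0,0],[3,-0.02,-0.05,0.2,0,0,0],[3,-0.02,-0.05,0.2,0,0,0]]]'; python3 -m creep '[[[8.7,0,0,-0.2,0,0,0],[8.7,0,0,-0.2,0,0,0],[8.7,0,0,-0.2,0,0,0],[8.7,0,0,-0.2,0,0,0],[8.7,0,0,-0.2,0,0,0],[8.7,0,0,-2,0,0,0],[8.7,0,0,-5,0,0,0],[8.7,0,0,-9,0,0,0],[8.7,0,0,-13,0,0,0],[8.7,0,0,-14,0,0,0],[8.7,0,0,-14,0,0,0]]]'; python3 -c "
from h import *
st();to(.5485,-.2857,.14,.442)"
```

```text
t: 8.12
eef_pos: [0.551, 0.0102, 0.0237]
ee_rot: [3.141, -0.002, 0.445]
force: [-7.7, 4.0, 19.9]
width: 0.0518
gripper_force: 40.0
t: 9.5
eef_pos: [0.5503, 0.0102, 0.1619]
ee_rot: [-3.141, -0.001, 0.445]
force: [0.6, -0.4, -0.6]
width: 0.0869
gripper_force: 0.0
9.5 [0.5503 0.0102 0.1619] [-3.1415e+00 -1.2000e-03  4.4500e-01] F [ 0.6 -0.4 -0.6] M [-0.07  0.05 -0.02] w 0.0869 g 0.0 q [ 0.37  0.21 -0.36 -0.   -1.01  1.64]
shift cm [-12.9   26.63   2.17] rotvec [-0.0001 -0.0012  0.003 ]
```

```bash
python3 -m creep '[[[8.7,-1.3,2.7,0.2,0,0,0],[8.7,-3.5,7,0.5,0,0,0],[8.7,-5.5,11.5,1,0,0,0],[8.7,-8,16,1.4,0,0,0],[8.7,-10,20.5,1.8,0,0,0],[8.7,-12,24.5,2.1,0,0.0,0],[8.7,-12.9,26.6,2.2,0,-0.001,0],[8.7,-12.9,26.6,2.2,0,-0.001,0],[8.7,-12.9,26.6,2.2,0,-0.001,0]]]'
python3 - <<'E'
from h import *
st();to(.5485,-.2857,.018,.442)
from station import grab_frame
import cv2
a=grab_frame("top")[186:262,218:294];b=grab_frame("scene")[142:218,234:310]
z=lambda f:cv2.resize(f,(400,400),interpolation=cv2.INTER_CUBIC)
c=np.hstack([z(a),z(b)])
cv2.imwrite("pics/c.png",c)
E
```

```text
t: 10.62
eef_pos: [0.5476, -0.2851, 0.1382]
ee_rot: [-3.14, 0.003, 0.445]
force: [-0.6, -0.3, 0.4]
width: 0.0871
gripper_force: 0.0
10.62 [ 0.5476 -0.2851  0.1382] [-3.1401e+00  2.7000e-03  4.4480e-01] F [-0.6 -0.3  0.4] M [-0.01 -0.03 -0.03] w 0.0871 g 0.0 q [-0.16  0.34 -0.24  0.   -1.    2.18]
shift cm [ 0.09  0.11 12.02] rotvec [-0.0015  0.0027  0.0028]
```

View pics/c.png

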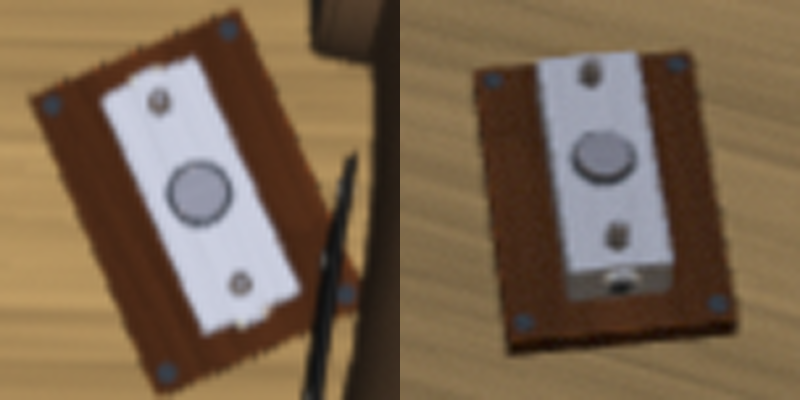

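The lower half is flat on the base, with its dowels at (159,101) and (240,283) and its disc at (199,193) in the left crop. I'll refit its pose while I descend on the upper half.

```bash
python3 - <<'E'
from h import *
cr=lambda x0,y0,P:[(x0+(a+.5)/5.263-.5,y0+(b+.5)/5.263-.5) for a,b in P]
o={"top":([(50,0,64),(-50,0,64),(0,0,54),(65,26,48),(65,-26,48),(-65,-26,48),(-65,26,48)],cr(218,186,[(159,101),(240,283),(199,193),(101,99),(196,57),(300,292),(206,335)])),
"scene":([(-50,0,62),(50,0,62),(0,0,54),(-65,-26,48),(-65,26,48),(65,26,48),(65,-26,48)],cr(234,142,[(191,73),(217,236),(203,157),(138,62),(237,53),(271,264),(167,270)]))}
for k in(["top"],["scene"],["top","scene"]):
    x,r=fit({n:o[n] for n in k},(.55,.01,.44)); print(k,x.round(4))
print(r)
E
python3 -m creep '[[[8.7,0.1,0.1,3,0,0.002,0],[8.7,0.1,0.1,6,0,0.002,0],[8.7,0.1,0.1,9,0,0.002,0],[8.7,0.1,0.1,11,0,0.002,0],[8.7,0.1,0.1,11.9,0,0.002,0],[8.7,0.1,0.1,12,0,0.002,0],[2,0.1,0.1,12,0,0.002,0],[2,0.1,0.1,12,0,0.002,0],[2,0.1,0.1,12,0,0.002,0],[2,0.1,0.1,12,0,0.002,0],[2,0.1,0.1,12,0,0.002,0],[2,0.1,0.1,12,0,0.002,0]]]' 50; python3 -c "
from h import *
st()"
```

```text
['top'] [0.55   0.0088 0.4411]
['scene'] [0.5537 0.0092 0.4332]
['top', 'scene'] [0.5512 0.0088 0.4365]
{'top': [[0.2, -0.7], [0.1, -0.3], [0.2, -0.4], [0.1, -0.6], [-0.1, -0.3], [-0.1, -0.4], [-0.3, -0.5]], 'scene': [[0.2, -1.8], [0.1, -1.8], [0.2, -1.0], [0.1, -0.5], [-0.1, -0.4], [0.1, -0.4], [0.4, 0.2]]}
t: 12.22
eef_pos: [0.5494, -0.286, 0.0196]
ee_rot: [-3.141, -0.001, 0.445]
force: [-0.4, 0.3, 1.1]
width: 0.0378
gripper_force: 50.0
12.22 [ 0.5494 -0.286   0.0196] [-3.1414e+00 -9.0000e-04  4.4510e-01] F [-0.4  0.3  1.1] M [ 0.31  0.19 -0.01] w 0.0378 g 50.0 q [-0.17  0.47 -0.35 -0.   -0.75  2.18]
```

```bash
python3 -m creep '[[[2,0,0,-1,0,0,0],[2,0,0,-3,0,0,0],[2,0,0,-6,0,0,0],[2,0,0,-9.5,0,0,0],[2,0,0,-12,0,0,0],[2,0,0,-13,0,0,0],[2,0,0,-13,0,0,0]]]'; python3 -c "
from h import *
st();to(.5515,.0100,.110,.443)"
```

```text
t: 13.1
eef_pos: [0.5495, -0.2861, 0.1498]
ee_rot: [3.141, -0.002, 0.445]
force: [0.5, 0.5, -2.3]
width: 0.0376
gripper_force: 50.0
13.1 [ 0.5495 -0.2861  0.1498] [ 3.1413e+00 -1.8000e-03  4.4510e-01] F [ 0.5  0.5 -2.3] M [-0.   -0.06  0.02] w 0.0376 g 50.0 q [-0.17  0.33 -0.22 -0.   -1.02  2.18]
shift cm [ 12.92 -26.64   4.  ] rotvec [ 0.0003 -0.0018  0.0021]
```

```bash
python3 -m creep '[[[2,1.3,-2.7,0,0,0,0],[2,3.5,-7,0,0,0,0],[2,5.5,-11.5,0.5,0,0,0],[2,8,-16,1,0,0,0],[2,10,-20.5,1.5,0,0,0],[2,12,-24.5,2.5,0,-0.001,0.001],[2,12.9,-26.6,3.5,0,-0.002,0.002],[2,12.9,-26.6,4,0,-0.002,0.002],[2,12.9,-26.6,4,0,-0.002,0.002]]]';  python3 - <<'E'
from h import *
st();to(.5515,.0100,.110,.443);s=get_state()
from station import grab_frame
import cv2
a=grab_frame("top")[186:262,218:294];b=grab_frame("scene")[142-20:218-20,234:310]
z=lambda f:cv2.resize(f,(400,400),interpolation=cv2.INTER_CUBIC)
cv2.imwrite("pics/d.png",np.hstack([z(a),z(b)]))
x,y,t=s["eef_pos"];z0=(t-.0196)*1000;p=(x,y,.443)
for n,o,L in(("top",(218,186),[(-50,0,z0+14),(-65,26,z0+14),(-65,-26,z0+14)]),("scene",(234,122),[(50,0,z0+14),(65,26,z0+14),(65,-26,z0+14)])):
    print(n,"hole, corners",((proj(n,model(p,L))-o+.5)*5.263-.5).round(0).tolist())
E
```

```text
t: 14.22
eef_pos: [0.5505, 0.009, 0.1084]
ee_rot: [-3.141, 0.004, 0.443]
force: [0.2, 0.2, -3.2]
width: 0.0374
gripper_force: 50.0
14.22 [0.5505 0.009  0.1084] [-3.1413  0.0036  0.4433] F [ 0.2  0.2 -3.2] M [-0.13 -0.09 -0.01] w 0.0374 g 50.0 q [ 0.37  0.27 -0.42 -0.   -0.89  1.64]
shift cm [ 0.13 -0.05 -0.16] rotvec [-0.0003  0.0036  0.0003]
top hole, corners [[243.0, 277.0], [206.0, 328.0], [305.0, 283.0]]
scene hole, corners [[223.0, 287.0], [280.0, 308.0], [174.0, 318.0]]
```

View pics/d.png

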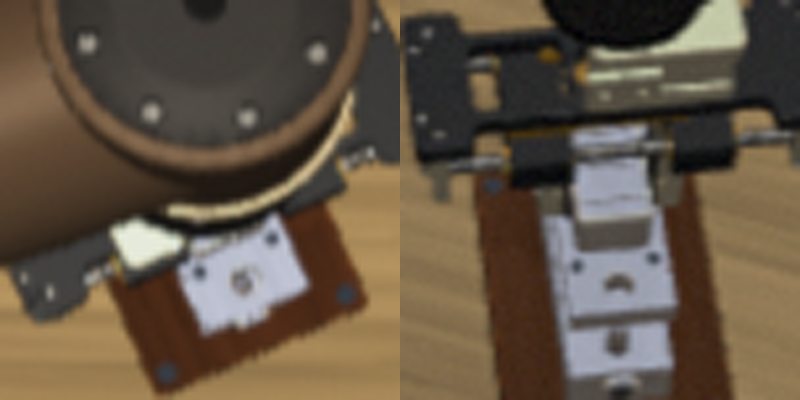

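The hole sits over the dowel: hole at (244,281), dowel tip visible inside it at (241,283). I'll go down in steps.

```bash
python3 -m creep '[[[2,0.1,-0.05,0,0,0.003,0],[2,0.1,-0.05,1,0,0.003,0],[2,0.1,-0.05,1.8,0,0.003,0],[2,0.1,-0.05,2.3,0,0.003,0],[2,0.1,-0.05,2.6,0,0.003,0],[2,0.1,-0.05,2.8,0,0.003,0],[2,0.1,-0.05,2.8,0,0.003,0]]]'; python3 -c "
from h import *
st()"
```

```text
t: 15.2
eef_pos: [0.552, 0.0104, 0.0816]
ee_rot: [3.142, -0.002, 0.443]
force: [-0.9, -0.7, -2.1]
width: 0.0379
gripper_force: 50.0
15.2 [0.552  0.0104 0.0816] [ 3.1416e+00 -1.9000e-03  4.4330e-01] F [-0.9 -0.7 -2.1] M [-0.03 -0.06 -0.01] w 0.0379 g 50.0 q [ 0.37  0.3  -0.45 -0.   -0.82  1.64]
```

```bash
python3 -m creep '[[[2,0,0,0.2,0,0,0],[2,0,0,0.4,0,0,0],[2,0,0,0.6,0,0,0],[2,0,0,0.7,0,0,0],[2,0,0,0.7,0,0,0]]]'; python3 -c "
from h import *
st()"
```

```text
t: 15.82
eef_pos: [0.552, 0.0103, 0.0746]
ee_rot: [-3.142, -0.002, 0.443]
force: [-0.0, -0.5, -2.7]
width: 0.0378
gripper_force: 50.0
15.82 [0.552  0.0103 0.0746] [-3.1416e+00 -1.8000e-03  4.4320e-01] F [-0.  -0.5 -2.7] M [-0.03 -0.02 -0.02] w 0.0378 g 50.0 q [ 0.37  0.31 -0.45 -0.   -0.81  1.64]
```

```bash
python3 -m creep '[[[2,0,0,0.2,0,0,0],[2,0,0,0.4,0,0,0],[2,0,0,0.6,0,0,0],[2,0,0,0.7,0,0,0],[2,0,0,0.75,0,0,0],[2,0,0,0.75,0,0,0]]]'; python3 -c "
from h import *
st()"
```

```text
t: 16.58
eef_pos: [0.5523, 0.0104, 0.0676]
ee_rot: [3.141, -0.003, 0.443]
force: [-2.5, -0.1, 5.8]
width: 0.0376
gripper_force: 50.0
16.57 [0.5523 0.0104 0.0676] [ 3.1414e+00 -2.5000e-03  4.4340e-01] F [-2.5 -0.1  5.8] M [ 0.15  0.85 -0.06] w 0.0376 g 50.0 q [ 0.37  0.32 -0.46  0.   -0.79  1.64]
```

```bash
python3 -m creep '[[[2,0,0,0.1,0,0,0],[2,0,0,0.2,0,0,0],[2,0,0,0.2,0,0,0],[2,0,0,0.2,0,0,0],[2,0,0,0.2,0,0,0]]]'
python3 - <<'E'
from h import *
st()
from station import grab_frame
import cv2
a=grab_frame("top")[186:262,218:294];b=grab_frame("scene")[142-20:218-20,234:310]
z=lambda f:cv2.resize(f,(400,400),interpolation=cv2.INTER_CUBIC)
cv2.imwrite("pics/e.png",np.hstack([z(a),z(b)]));st()
E
```

```text
t: 17.2
eef_pos: [0.5524, 0.0104, 0.0675]
ee_rot: [3.141, -0.003, 0.444]
force: [-9.5, 1.2, 24.5]
width: 0.0374
gripper_force: 50.0
17.2 [0.5524 0.0104 0.0675] [ 3.141  -0.0033  0.4439] F [-9.5  1.2 24.5] M [ 0.79  3.69 -0.05] w 0.0374 g 50.0 q [ 0.37  0.32 -0.46  0.   -0.79  1.64]
17.3 [0.5524 0.0104 0.0675] [ 3.141  -0.0034  0.4439] F [-8.2  0.5 23.5] M [ 0.78  3.68 -0.04] w 0.0378 g 50.0 q [ 0.37  0.32 -0.46  0.   -0.79  1.64]
```

View pics/e.png

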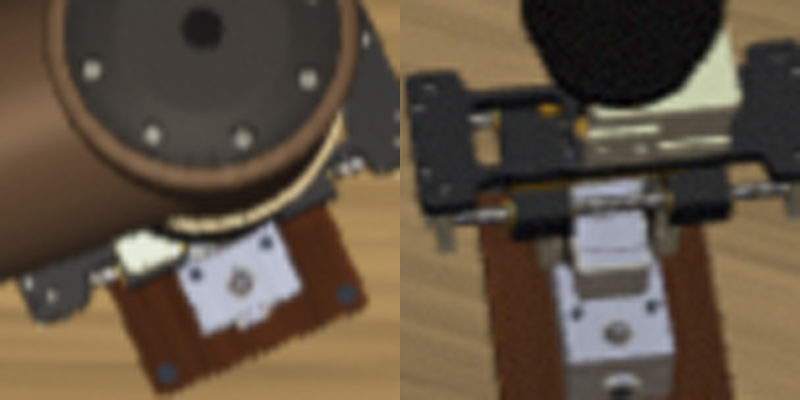

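The dowel shows in the flange hole at (240,283) on the left and (618,332) on the right. The halves meet with no visible gap, and z stays put at 0.0675 under about 24 N. I'm handing the job in while still pressing.

```bash
python3 -c "
from station import *
print(job_done())"
```

```text
the job is handed in; nothing more can be done
None
```

The lower half is seated on the base pegs, and the upper half is pressed flush onto it. I handed the job in at about 17 s with the gripper still holding them together at roughly 24 N; the judge returned no verdict.

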